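# Wipe, close and pin a clamshell press

## Task

Wipe the metal chips off the lower plate of the open clamshell press onto the bench with the scraper block (do not touch the chips with the fingers), and stand the block back upright on the bench. Then swing the lid down onto the plate, and only then push the locating pin down through the holes in the two ears and press on it until the lid is shut tight against its springy gasket. Finish like that: still holding or pushing the pin and keeping the lid pressed shut; do not knock the stopper, the flask or the weigh boat about.

Things in the scene. Friction and masses are not known exactly. Their poses are not given: they have to be found in the camera images.
- jig: Lower half of the press, aluminium, fixed. Origin: centre of its plate's underside. Plate 100 (x) x 90 (y) x 24 mm high, flat top 24 mm up. On its -y side an ear as thick, 44 mm wide in x, reaches to y -89 mm; its through hole is at x 0, y -67 mm. The hinge runs along x on the +y side, axis at y +53, z +30 mm, 14 mm knuckles. The room's wall is at world x = 0.63 m.
- jig_hole (a point): Centre of the mouth of the 14 mm hole in the lower ear, on the ear's top face 24 mm above the bench; the hole goes straight down to the bench.
- lid (a joint): Swing of the lid's hinge (rad): 0 = lid resting on its springy gasket, the ear still 7 mm short of shut; 1.51 = upright; 1.92 = leaning back (to the jig's +y) to its stop. Slightly stiff (0.07 N m); the lid weighs 190 g and may sink shut by itself well forward of upright.
- lid_squeeze (a joint): How far the lid is squeezed into its gasket beyond lid = 0 (rad): 0 = unloaded, 0.06 = fully shut, metal to metal. Springy: let go, it returns to 0. Pushing down at the ear hole takes about 1 N to start, 7 N for 0.045 and 9 to 10 N for 0.06; more force moves it no further.
- lid_hole (a point): Centre of the 15.5 mm hole in the lid's ear, on the lid's outer face. The lid is a 10 mm aluminium plate (100 x 90 mm, ear 44 mm wide), outer face flat; from the hinge axis, which lies in its mid-thickness, it is 120 mm to this hole, 98 mm to the plate's far edge, 142 mm to the ear's end. Fully shut, the outer face is level, 35 mm above the bench; this hole then stands over the lower one.
- lid_hinge (a point): Middle of the hinge axis, 30 mm above the bench.
- pin: Loose steel locating pin, standing upright in its stand. Origin: centre of the lower end of its shaft. Shaft 12 mm across and 29 mm long with a chamfered end; then a collar 24 mm across and 5 mm thick (29 to 34 mm above the origin); then a grip knob 18 mm across and 36 mm tall (34 to 70 mm). 70 g.
- pin_stand: Grey block 50 x 50 x 30 mm fixed to the bench with a vertical hole (14 mm), in which the pin stands with its collar on the block's top. Origin: centre of the underside.
- scraper: Loose grey scraper block with a rubber foot, standing on the bench: 20 mm thick (its x) x 76 mm long (its y) x 46 mm tall; the rubber foot is the lowest 6 mm, 12 mm thick. Origin: centre of the underside. 90 g.
- chip0: Steel chip, about 13 x 9 x 6 mm, lying loose on the lower plate, 15 to 19 mm to the -x side of the plate's middle. Origin: centre of its underside.
- chip1: Steel chip, same, near the middle of the plate.
- chip2: Steel chip, same, 15 to 19 mm to the +x side.
- flask: Bystander: conical glass flask, 80 mm across, 120 mm tall. Origin at its underside.
- dish: Bystander: plastic weigh boat, 57 x 57 x 14 mm. Origin at its underside.
- stopper: Bystander: tapered rubber stopper, 29 mm across, 26 mm tall. Origin at its underside.
Mind the look-alikes: they are no part of the job. Leave any green look-alike of the scraper alone.

How it is judged (in metres and radians):
On the way, in this order (a step that is already met when the one before it is completed fails the run):
1. all three chips are off the plate, down on the bench, with the lid still open (height (world z) of each of chip0, chip1, chip2 below 0.018 m and value of joint lid above 1 rad), for 0.1 s.
2. the lid lies on the plate, the pin not yet in (value of joint lid below 0.04 rad and horizontal distance between pin and jig_hole above 0.03 m), for 0.2 s.
3. the pin has entered the hole of the lower ear (horizontal distance between pin and jig_hole below 0.004 m and height (world z) of pin below 0.02 m and angle between pin's own z axis and vertical below 0.15 rad and value of joint lid below 0.04 rad), for 0.1 s.
At the end, for the whole second after the job is handed in: Lid closed (below 0.02 rad) and squeezed (over 0.045 rad of 0.06); pin upright in the lower hole (4 mm, 0.15 rad), its tip under 12 mm above the bench; fingers bear on the pin (2 N), pin on the press (3 N); chips on the bench (under 18 mm); scraper standing, released (value of joint lid below 0.02 rad and value of joint lid_squeeze above 0.045 rad and horizontal distance between pin and jig_hole below 0.004 m and height (world z) of pin below 0.012 m and angle between each of pin, scraper's own z axis and vertical below 0.15 rad and contact force between the fingers and pin above 2 N and contact force between pin and jig above 3 N and height (world z) of each of chip0, chip1, chip2 below 0.018 m and height (world z) of scraper below 0.006 m and contact force between the fingers and scraper below 0.2 N); the arm keeps its last pose, push and grip.
It fails at once if a finger touched a chip (contact force between the fingers and chip0 above 0.5 N or contact force between the fingers and chip1 above 0.5 N or contact force between the fingers and chip2 above 0.5 N).
It fails at once if a bystander was knocked about (moved over 30 mm or tipped) (distance of any of stopper, flask, dish from where it was at the start of the episode above 0.03 m or angle between any of stopper, flask's own z axis and vertical above 0.5 rad).
It also fails if it takes over 72 s, if anything falls off the work surface, if the arm or the gripper's body presses on something with over 40 N, if the wrist force passes 120 N, or if a joint passes its speed limit or range.

## Robot

A 6-joint arm with a two-finger parallel gripper is mounted at the origin on the work surface; the furniture and walls round the work are solid. World frame = base frame: x ahead of the robot, y to its left, z up, the work surface at z = 0. Lengths are in mm, angles in degrees, forces in N, time in s.
With the tool pointing down it reaches from about 325 to 925 mm from the base axis. Payload 3.1 kg.
Tool frame: the origin (TCP) lies at the very end of the fingers, on their centre line; the grasp point (between the pads) lies grasp_offset behind it (grasp_offset is the distance from the TCP to the grasp point, in mm); z points along the fingers, x is the direction in which the jaws open and shut, and the axes are right-handed (so a half turn about z gives the same grasp; the last joint's range is limited). The gripper opens to 85 mm and grips with 20 to 120 N. Pads are 22 mm wide; open, the fingers measure 114 mm over their backs; the gripper's body (76 mm by 85 mm) begins 54 mm behind the grasp point. The pads swing forward as they close: fully open they stand 13 mm farther back than shut.
Start: joints at [-71.631, 12.427, 92.441, -0, 75.132, -6.429], TCP at [262.156, -567.374, 208.4] pointing down, gripper open.
Joint ranges: [-157.48, 157.48], [-44.54, 120.13], [17.64, 146.25], [-64.5, 244.5], [7.68, 150.69], [-147.95, 147.95]. Speed limits (degrees/s): [159.86, 159.86, 180, 180, 180, 180].

## Interface

Orientations are given as [roll, pitch, yaw] about the fixed x, y, z axes, in that order (R = Rz(yaw) Ry(pitch) Rx(roll)).
In Python, from station import * gives the robot as it stands. Calls block until the motion is done:
- goto(position, orientation): joint-space move of the TCP to a pose.
- move_l(position, attitude=None, speed=150): straight line of the TCP; attitude=None keeps the orientation; speed is the mean speed in mm/s.
- move_j(angles): joint-space move.
- grip(opening, squeeze=None): finger opening in mm; squeeze is the grip in N (None keeps the last); returns when the fingers have stopped.
- wait(seconds).
- solve_ik(position, orientation): joint angles nearest the present ones, or None.
- get_obs(): the state.
- get_image(name): name is "side" or "top"; returns the picture (480x640x3 uint8, red, green, blue); there is no depth.
- get_calibration(name): a dict with "fx", "fy", "cx", "cy" (pixels), "R" (3x3) and "t" (3): a world point X has camera coordinates R X + t. Camera axes: x right, y down, z forward; pixel columns grow to the right and rows downward; lengths in mm; the calibration is good to about 2 mm. A picture is of the moment at which its call begins. get_calibration takes no time and is no camera call.
A pose or a line that the arm cannot do raises Unreachable and nothing moves.
- sign_off(): hands the job in, once; it reports no verdict.
Trained networks look in the newest picture that a camera, given by its name, has taken for a name from the list of things; names that differ only in an ending like _2 or _b are one class to them, and where a whole thing is asked for, a point or a joint stands for the part that bears it (a point fixed in the world has none). Each returns a list of dicts, best first, with "score" (0 to 1); they miss things now and then, are a little off and sometimes report something else, mostly with a low value. They report only what shows in the picture. A call takes as long as a camera call. They do not tell look-alikes from the thing itself.
- spot_in(name, camera): "extent" ([centre column, centre row, width, height] in pixels, round what is visible of it).
- regions_of(name, camera): "region" (480x640 bool, what is visible of it) and "extent" ([centre column, centre row, width, height] in pixels, round what is visible of it).
The state is a dict: "t": time; "joint_pos": joint angles; "qvel": joint speeds; "effort": joint torques, N m; "tcp_pos": TCP position; "ee_rot": TCP orientation; "wrist_force": force on the tool from outside, world axes, zero at the start; "moment": the same for the moment, N m; "grip_width": finger opening in mm.
Only numpy, scipy, OpenCV 4.12 (cv2) and the standard library are available. Lean on these libraries where they do the work, as an engineer would, in place of code of your own. Each camera call takes 0.05 s, during which the arm holds its last target.

## Working session

There is one attempt and no reset: what is moved stays moved. The work goes in short steps, each a Python script; the robot and the scene stay as the last script left them, time stands still between calls to the robot, and variables do not carry over. Pictures are saved under pics/ and viewed, and the job is handed in when it is done.

```bash
ls; mkdir -p pics; python3 - <<'E'
from station import *
import cv2,numpy as np
o=get_obs();print({k:np.round(v,2) for k,v in o.items()})
for c in("side","top"):
    im=get_image(c);cv2.imwrite(f"pics/{c}0.png",im[:,:,::-1])
    k=get_calibration(c);print(c,{a:np.round(b,3).tolist() for a,b in k.items()})
    print("cam pos",np.round(-np.array(k["R"]).T@np.array(k["t"])))
try: print(grasp_offset)
except Exception as e: print(e)
E
```

```text
pics
{'t': np.float64(0.0), 'joint_pos': array([-71.63,  12.48,  92.53,  -0.  ,  75.13,  -6.43]), 'qvel': array([-0.05, -0.03,  0.06,  0.04,  0.07,  0.01]), 'effort': array([ 0.000e+00, -3.968e+01, -3.039e+01, -0.000e+00,  1.000e-02,
       -0.000e+00]), 'tcp_pos': array([ 261.87, -566.54,  207.05]), 'ee_rot': array([-1.7999e+02,  1.4000e-01, -6.5200e+01]), 'wrist_force': array([0.18, 0.28, 0.  ]), 'moment': array([0.03, 0.  , 0.  ]), 'grip_width': np.float64(85.45)}
side {'fx': 562.416, 'fy': 562.416, 'cx': 318.121, 'cy': 243.175, 'R': [[0.474, -0.881, 0.013], [-0.467, -0.264, -0.844], [0.746, 0.394, -0.537]], 't': [-320.891, 240.084, 990.581]}
cam pos [-475. -609.  738.]
top {'fx': 578.526, 'fy': 578.526, 'cx': 326.275, 'cy': 238.926, 'R': [[-0.02, -1.0, 0.006], [-0.983, 0.018, -0.185], [0.185, -0.009, -0.983]], 't': [-90.368, 453.777, 1216.023]}
cam pos [ 220.  -87. 1279.]
18.700000000000003
```

View pics/side0.png

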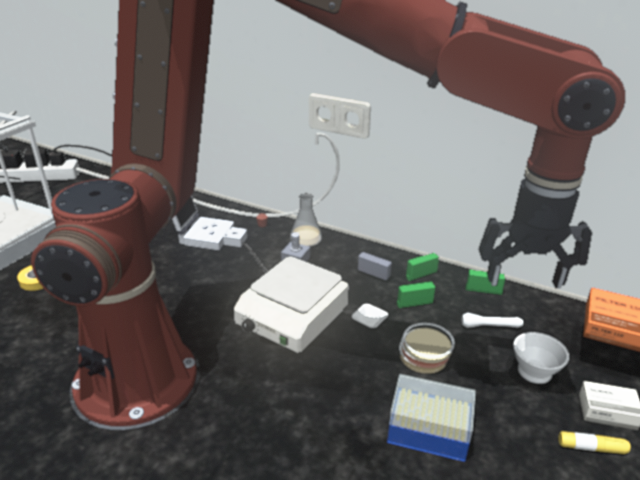

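View pics/top0.png

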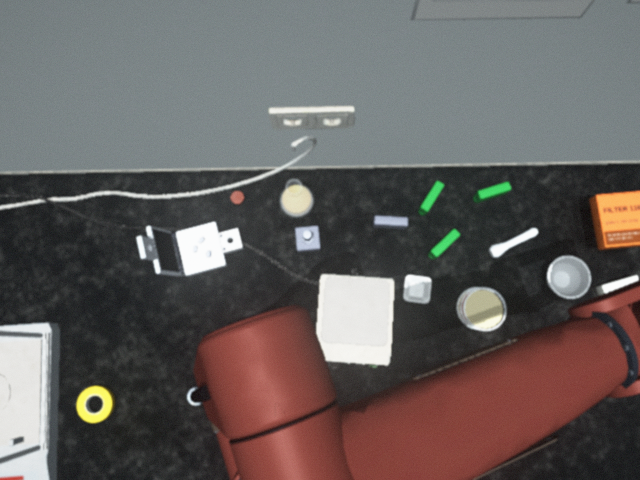

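```bash
cat > h.py <<'E'
from station import *
import cv2,numpy as np
def cal(c):
    k=get_calibration(c);return np.array([[k["fx"],0,k["cx"]],[0,k["fy"],k["cy"]],[0,0,1.]]),np.array(k["R"]),np.array(k["t"])
def px(c,X):
    K,R,t=cal(c);p=(K@(R@np.atleast_2d(X).T+t[:,None]));return (p[:2]/p[2]).T
def onz(c,uv,z):
    K,R,t=cal(c);d=R.T@np.linalg.inv(K)@np.array([uv[0],uv[1],1.]);C=-R.T@t
    return C+d*(z-C[2])/d[2]
def tri(uvs):  # dict cam->uv
    P=[];
    cs=list(uvs)
    Ps=[cal(c)[0]@np.c_[cal(c)[1],cal(c)[2]] for c in cs]
    X=cv2.triangulatePoints(Ps[0],Ps[1],np.array(uvs[cs[0]],float).reshape(2,1),np.array(uvs[cs[1]],float).reshape(2,1))
    return (X[:3]/X[3]).ravel()
def shot(c,name,box=None,s=1):
    im=get_image(c)
    o=im[:,:,::-1]
    if box: o=o[box[1]:box[3],box[0]:box[2]]
    o=cv2.resize(o,None,fx=s,fy=s,interpolation=cv2.INTER_CUBIC);cv2.imwrite("pics/"+name,o);return im
E
python3 - <<'E'
from h import *
shot("top","top1.png",(120,170,440,310),2.5);shot("side","side1.png",(160,170,420,350),3)
for n in["jig","jig_hole","lid","lid_hole","lid_hinge","pin","pin_stand","scraper","chip0","flask","dish","stopper"]:
    for c in("top","side"):
        r=spot_in(n,c);print(n,c,[(np.round(d["extent"],1).tolist(),round(d["score"],2)) for d in r[:4]])
print(get_obs()["t"])
E
```

```text
jig top [([190.6, 248.9, 108.9, 52.9], 0.76), ([309.1, 240.2, 22.3, 26.7], 0.6)]
jig side [([208.9, 223.3, 72.6, 50.8], 0.73)]
jig_hole top [([190.2, 246.1, 107.5, 57.6], 0.89)]
jig_hole side [([212.8, 223.6, 73.3, 54.2], 0.71)]
lid top [([157.1, 249.9, 42.9, 50.1], 0.77)]
lid side [([186.1, 212.8, 24.1, 28.6], 0.74), ([186.0, 214.1, 19.8, 29.2], 0.57)]
lid_hole top [([158.0, 250.3, 43.8, 52.6], 0.78)]
lid_hole side [([186.7, 215.1, 22.7, 29.3], 0.65)]
lid_hinge top [([158.9, 250.9, 44.0, 43.8], 0.89)]
lid_hinge side [([261.0, 223.4, 11.3, 14.8], 0.61), ([185.4, 211.0, 22.9, 30.6], 0.58)]
pin top [([159.8, 251.2, 46.9, 51.3], 0.62), ([308.4, 237.4, 15.7, 9.9], 0.43)]
pin side [([296.3, 241.1, 11.2, 17.1], 0.74), ([295.2, 251.4, 27.0, 15.7], 0.55)]
pin_stand top [([308.7, 239.8, 26.6, 22.4], 0.93)]
pin_stand side [([298.5, 253.1, 25.3, 13.5], 0.69), ([208.9, 223.2, 72.0, 49.4], 0.27)]
scraper top [([428.2, 197.6, 22.9, 31.1], 0.9), ([391.0, 221.9, 35.6, 9.9], 0.76), ([491.1, 193.1, 37.4, 22.1], 0.69), ([443.2, 244.1, 30.8, 32.8], 0.58)]
scraper side [([376.6, 269.3, 34.8, 27.2], 0.74), ([418.1, 296.3, 33.8, 26.8], 0.74), ([485.6, 282.0, 40.5, 24.3], 0.64), ([424.1, 267.4, 36.5, 29.6], 0.62)]
chip0 top []
chip0 side []
flask top [([296.7, 195.9, 33.4, 33.6], 0.91)]
flask side [([309.9, 219.3, 29.4, 52.5], 0.89), ([185.6, 214.1, 25.0, 33.4], 0.29)]
dish top [([416.8, 288.1, 23.2, 27.7], 0.8)]
dish side [([369.5, 317.8, 33.0, 20.3], 0.65)]
stopper top []
stopper side [([261.5, 222.7, 14.6, 17.2], 0.59)]
1.4
```

View pics/top1.png

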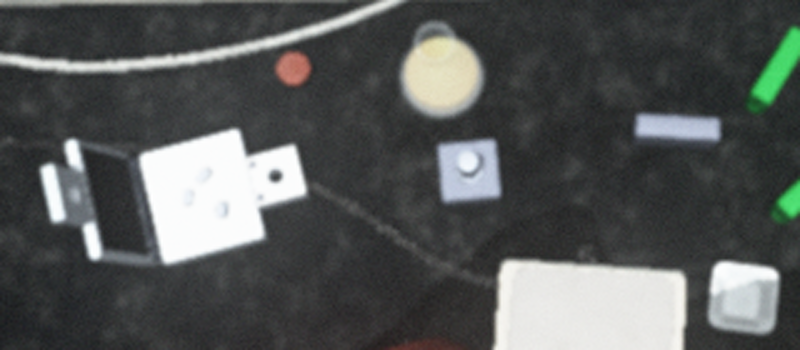

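View pics/side1.png

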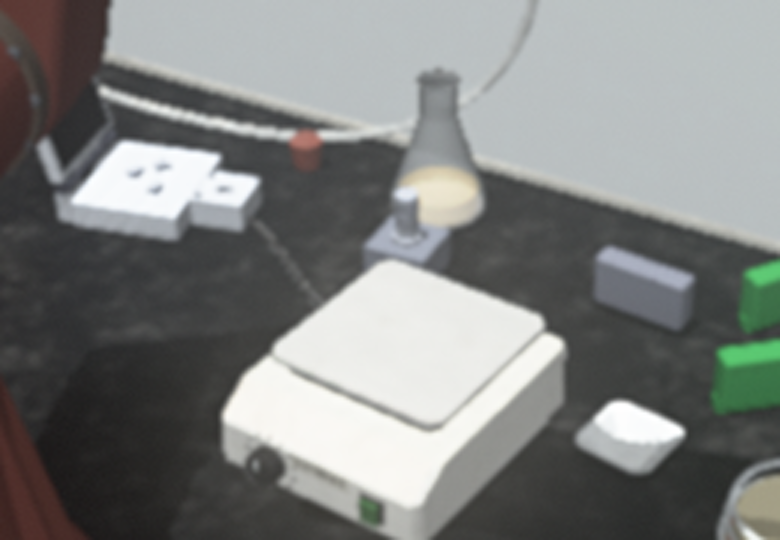

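```bash
python3 - <<'E'
from h import *
f=lambda x,y:(120+x/2.5-.3,170+y/2.5-.3)
g=lambda x,y:(160+x/3-.33,170+y/3-.33)
for n,p in dict(lt=(139,154),rt=(239,130),rb=(265,238),lb=(163,265),hole=(276,176),e1=(297,145),e2=(306,194),c1=(205,174),c2=(188,198),c3=(223,209)).items(): print(n,onz("top",f(*p),24).round(1))
for n,p in dict(lb=(58,195),rt=(219,153),rb=(182,220),hole=(223,188),lt=(125,141),c1=(163,166),c2=(136,173),c3=(155,189)).items(): print("side",n,onz("side",g(*p),24).round(1))
print("pintop",onz("top",f(470,160),70).round(1),onz("side",g(405,192),70).round(1),tri({"top":f(470,160),"side":g(405,192)}))
print("stand top",[onz("top",f(*p),30).round(1) for p in((438,145),(497,139),(501,196),(442,203))])
print("scr top",[onz("top",f(*p),46).round(1) for p in((635,113),(719,117),(720,138),(635,134))])
print("scr side",[onz("side",g(*p),46).round(1) for p in((594,255),(610,246),(693,275),(678,288))])
print("tri scr corners",[tri({"top":f(*a),"side":g(*b)}).round(1) for a,b in (((635,113),(610,246)),((719,117),(693,275)),((720,138),(680,286)),((635,134),(595,255)))])
print("stopper",onz("top",f(293,68),26),onz("side",g(306,135),26),"flask",onz("top",f(441,77),20),"dish",onz("top",f(743,297),7))
print("dev",[onz("top",(x,y),60).round() for x,y in((318,275),(394,276))])
E
```

```text
lt [478.8 234.1  24. ]
rt [498.9 146.2  24. ]
rb [401.7 121.9  24. ]
lb [379.6 210.4  24. ]
hole [456.8 112.9  24. ]
e1 [484.3  94.7  24. ]
e2 [440.1  86.4  24. ]
c1 [459.7 175.5  24. ]
c2 [438.5 190.   24. ]
c3 [428.1 159.1  24. ]
side lb [387.2 225.   24. ]
side rt [505.6 152.2  24. ]
side rb [405.7 116.1  24. ]
side hole [461.1 116.3  24. ]
side lt [483. 233.  24.]
side c1 [465.4 179.8  24. ]
side c2 [445.4 192.1  24. ]
side c3 [432.8 163.2  24. ]
pintop [458.9 -59.4  70. ] [463.7 -53.4  70. ] [457.20507169 -58.58332488  75.20443449]
stand top [array([480.8, -30.4,  30. ]), array([485.2, -82.6,  30. ]), array([434.1, -85.2,  30. ]), array([428.9, -33.4,  30. ])]
scr top [array([ 502.9, -203.7,   46. ]), array([ 497.9, -277.1,   46. ]), array([ 479.2, -277.1,   46. ]), array([ 484.1, -203.1,   46. ])]
scr side [array([ 489.2, -200.5,   46. ]), array([ 506.1, -205.8,   46. ]), array([ 500.7, -274.7,   46. ]), array([ 479.9, -271.6,   46. ])]
tri scr corners [array([ 503.6, -205.1,   46.9]), array([ 497.1, -276.4,   48.8]), array([ 477.5, -275.2,   50.8]), array([ 483.5, -203.2,   50. ])]
stopper [554.25794456  98.53882958  26.        ] [564.31645018 103.59584429  26.        ] flask [545.13171557 -33.26435619  20.        ] dish [ 343.77682462 -296.90485687    7.        ]
dev [array([371., -80.,  60.]), array([ 366., -241.,   60.])]
```

Candidates for the scraper in the top view: the grey block at (391,221) and green look-alikes at (432,197), (445,244) and (493,191). I chose the grey block, and the enlarged crop shows it is grey and standing. Its height from two views is 47–51 mm, against 46 in the text. In the crops the jig sits at (205,248), its ear hole at (230,240), the pin and stand at (307,237), and the three chips near (202,240), (195,249) and (209,253).

```bash
python3 - <<'E'
from h import *
def st(m):
    o=get_obs();print(m,round(o["t"],2),o["tcp_pos"].round(1) if hasattr(o["tcp_pos"],'round') else o["tcp_pos"],np.round(o["ee_rot"],2),np.round(o["wrist_force"],1),round(o["grip_width"],1))
goto([492,-239,110],[180,0,-4.5]);st("hover")
wait(.2);st("hover")
grip(50,60)
move_l([492,-239,60],speed=150);wait(.3);st("60")
shot("top","top2.png",(340,170,460,280),5);shot("side","side2.png",(330,150,460,320),4)
E
```

```text
hover 2.92 [ 492.2 -240.2  110.6] [ 1.7994e+02 -6.0000e-02 -4.5700e+00] [-0.4 -0.3  0.1] 85.4
hover 3.12 [ 492.  -240.2  110.4] [ 1.7997e+02 -4.0000e-02 -4.6000e+00] [-0.4  0.2 -0.4] 85.8
60 4.35 [ 492.8 -239.5   61.2] [ 1.7994e+02 -1.1000e-01 -4.5000e+00] [0.1 0.1 0.5] 49.7
```

View pics/side2.png

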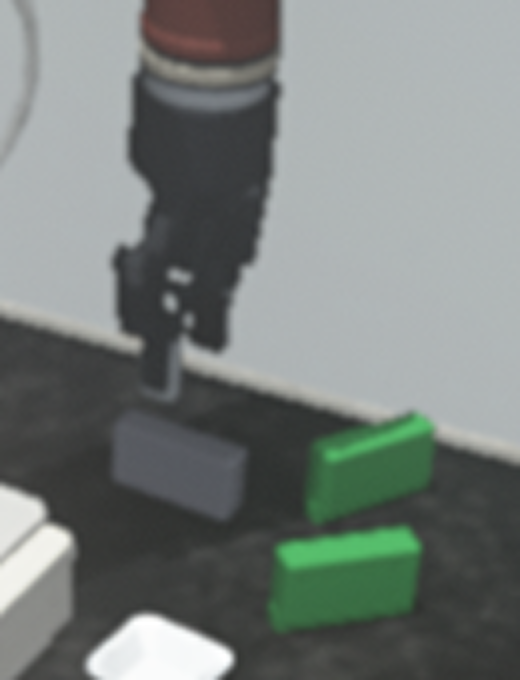

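View pics/top2.png

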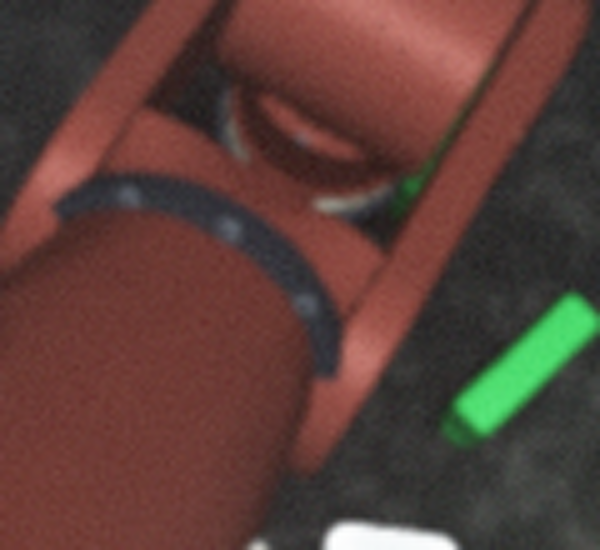

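```bash
cat >> h.py <<'E'
def st(m=""):
    O=[get_obs() for _ in range(1)];o=O[0]
    print(m,round(o["t"],2),np.round(o["tcp_pos"],1),np.round(o["ee_rot"],1),"F",np.round(o["wrist_force"],1),"M",np.round(o["moment"],2),"w",round(o["grip_width"],1));return o
E
python3 - <<'E'
from h import *
print(px("side",[[492.5,-239,61],[467.5,-239,61],[517,-239,61]]).round(1))
move_l([492.5,-239,20],speed=100);wait(.2);st("down")
grip(15,60);wait(.2);st("grip")
move_l([492.5,-239,40],speed=80);wait(.2);st("lift")
shot("side","side3.png",(330,150,460,320),4)
E
```

```text
[[374.6 253. ]
 [370.  258.6]
 [379.  247.7]]
down 5.2 [ 493.2 -239.5   20.9] [ 1.8e+02 -1.0e-01 -4.5e+00] F [-0.   0.2 -0.2] M [-0.   -0.    0.04] w 49.9
grip 5.81 [ 493.  -239.2   20.7] [180.   -0.   -4.5] F [-0.8  0.7  4.8] M [0.15 0.21 0.05] w 16.5
lift 6.41 [ 492.1 -238.7   39.5] [-1.8e+02  1.0e-01 -4.5e+00] F [ 0.2 -0.3 -0.9] M [-0.02 -0.    0.04] w 16.8
```

View pics/side3.png

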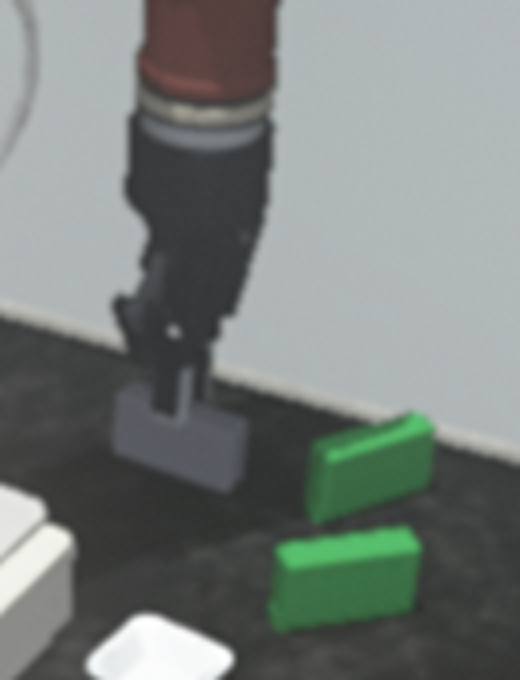

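```bash
python3 - <<'E'
from h import *
move_l([492.5,-239,130],speed=250)
im=np.mean([get_image("top").astype(float) for _ in range(4)],0);np.save("t4.npy",im)
i2=np.mean([get_image("side").astype(float) for _ in range(4)],0);np.save("s4.npy",i2)
cv2.imwrite("pics/top4.png",cv2.resize(im[215:285,130:250,::-1],None,fx=6,fy=6,interpolation=cv2.INTER_CUBIC))
cv2.imwrite("pics/side4.png",cv2.resize(i2[180:270,160:290,::-1],None,fx=6,fy=6,interpolation=cv2.INTER_CUBIC))
st()
E
```

```text
7.37 [ 491.8 -238.6  128.8] [-1.799e+02  1.000e-01 -4.500e+00] F [ 0.3  0.4 -1.1] M [0.02 0.03 0.04] w 16.5[ WARN:0@12.919] global loadsave.cpp:1063 imwrite_ Unsupported depth image for selected encoder is fallbacked to CV_8U.
```

View pics/top4.png

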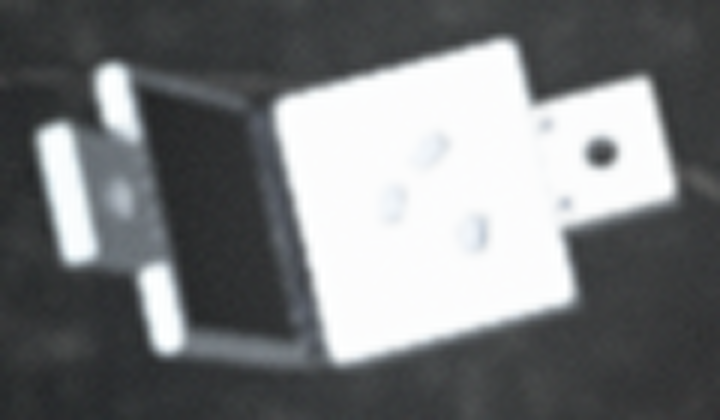

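View pics/side4.png

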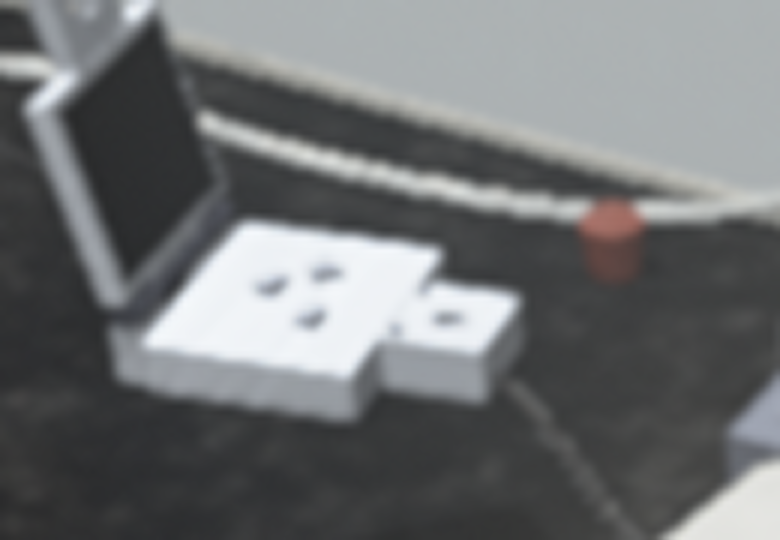

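```bash
python3 - <<'E'
from h import *
from scipy.optimize import least_squares
L=dict(lt=(50,45),rt=(50,-45),rb=(-50,-45),lb=(-50,45),h=(0,-67),e1=(22,-89),e2=(-22,-89))
T=dict(rt=(517,40),rb=(578,300),lb=(332,362),lt=(275,100),h=(600,152),e1=(650,77),e2=(677,196))
S=dict(rt=(440,247),rb=(358,380),lb=(142,345),lt=(238,220),h=(448,317),e1=(522,293),e2=(490,357))
cams={"top":(T,(130,215)),"side":(S,(160,180))}
for c,(P,o) in cams.items():
    n=list(P);uv=np.array([(P[k][0]/6-.42+o[0],P[k][1]/6-.42+o[1]) for k in n])
    def X(p):
        a=p[2];R=np.array([[np.cos(a),-np.sin(a)],[np.sin(a),np.cos(a)]])
        return np.c_[np.array([L[k] for k in n])@R.T+p[:2],np.full(len(n),24.)]
    r=least_squares(lambda p:(px(c,X(p))-uv).ravel(),[440,178,.23])
    print(c,r.x[:2].round(1),np.degrees(r.x[2]).round(2),r.fun.reshape(-1,2).round(1).tolist())
    h=X(r.x)[n.index('h')];print("hole fit",h.round(1),"direct",onz(c,uv[n.index('h')],24).round(1))
# lid tip
f=lambda p:(p[0]/6-.42+130,p[1]/6-.42+215)
print("lid ear tip at z~165",[onz("top",f(p),z).round(1) for p in((40,130),(68,265)) for z in(150,165)])
# stand + pin
im=np.load("t4.npy");s=np.load("s4.npy")
cv2.imwrite("pics/stand_t.png",cv2.resize(im[215:260,285:335,::-1].astype('uint8'),None,fx=12,fy=12,interpolation=cv2.INTER_CUBIC))
cv2.imwrite("pics/stand_s.png",cv2.resize(s[225:275,270:330,::-1].astype('uint8'),None,fx=12,fy=12,interpolation=cv2.INTER_CUBIC))
E
```

```text
top [441.  177.8] 13.75 [[-0.4, -0.1], [-0.3, -0.3], [0.4, -0.2], [0.2, 0.0], [0.6, 0.1], [-0.3, 0.7], [-0.2, -0.2]]
hole fit [456.9 112.7  24. ] direct [457.2 114.1  24. ]
side [443.3 178.7] 16.24 [[0.2, 0.5], [-0.2, -0.9], [0.1, 0.3], [0.1, 0.9], [0.6, -0.0], [-0.2, 0.5], [-0.6, -1.0]]
hole fit [462.  114.4  24. ] direct [461.1 115.6  24. ]
lid ear tip at z~165 [array([444.2, 279. , 150. ]), array([441.2, 274.1, 165. ]), array([398.8, 267.9, 150. ]), array([396.4, 263.2, 165. ])]
```

View pics/stand_t.png

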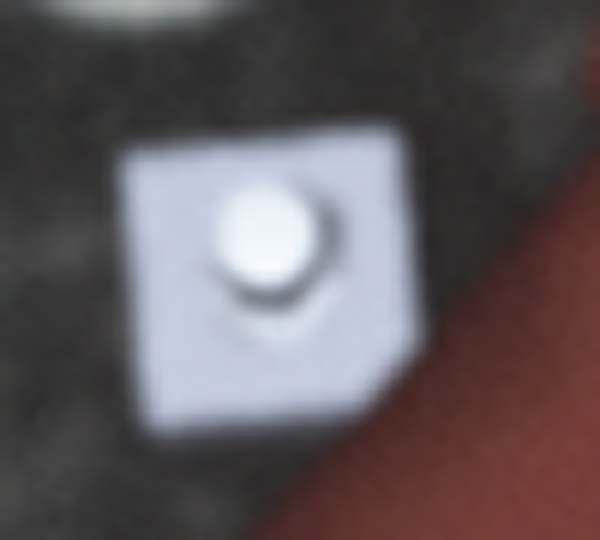

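View pics/stand_s.png

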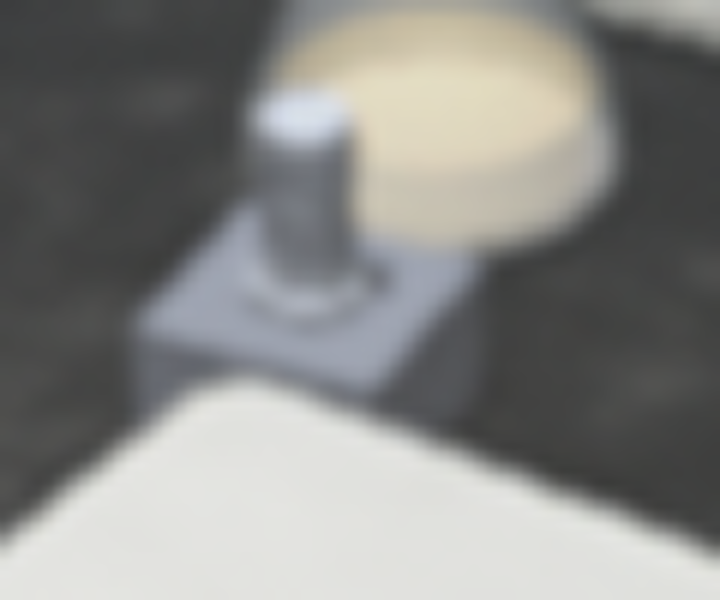

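```bash
python3 - <<'E'
from h import *
t=lambda p:(p[0]/12-.46+285,p[1]/12-.46+215)
s=lambda p:(p[0]/12-.46+270,p[1]/12-.46+225)
A=t((265,235));B=s((302,112))
print("pin top@71",onz("top",A,71).round(1),onz("side",B,71).round(1),tri({"top":A,"side":B}).round(1))
C=[onz("top",t(p),30) for p in((118,152),(400,126),(145,435))];print("stand top",np.round(C,1).tolist(),"c",((C[1]+C[2])/2).round(1))
D=[onz("side",s(p),30) for p in((140,312),(378,390),(482,262),(245,205))];print("stand side",np.round(D,1).tolist(),np.mean(D,0).round(1))
E
```

```text
pin top@71 [457.8 -57.1  71. ] [461.6 -54.7  71. ] [457.2 -57.2  74.1]
stand top [[481.9, -29.3, 30.0], [485.9, -81.2, 30.0], [429.1, -33.7, 30.0]] c [457.5 -57.4  30. ]
stand side [[440.7, -30.6, 30.0], [439.8, -83.6, 30.0], [488.3, -79.0, 30.0], [483.5, -28.5, 30.0]] [463.1 -55.4  30. ]
```

```bash
cat >> h.py <<'E'
JC=np.array([442.,178.2]);JY=np.radians(14.2)
def J(x,y,z):
    c,s=np.cos(JY),np.sin(JY);return [JC[0]+c*x-s*y,JC[1]+s*x+c*y,z]
E
python3 - <<'E'
from h import *
a=[180,0,14.2]
move_l([492.5,-239,215],speed=300)
goto(J(41,-4,215),a)
move_l(J(41,-4,70),speed=250);wait(.2);st("70")
shot("side","side5.png",(160,120,290,270),5)
E
```

```text
70 10.29 [484.8 184.8  72.3] [180.   -0.3  14.2] F [-0.1 -0.2 -0.6] M [-0.01 -0.03  0.  ] w 16.6
```

View pics/side5.png

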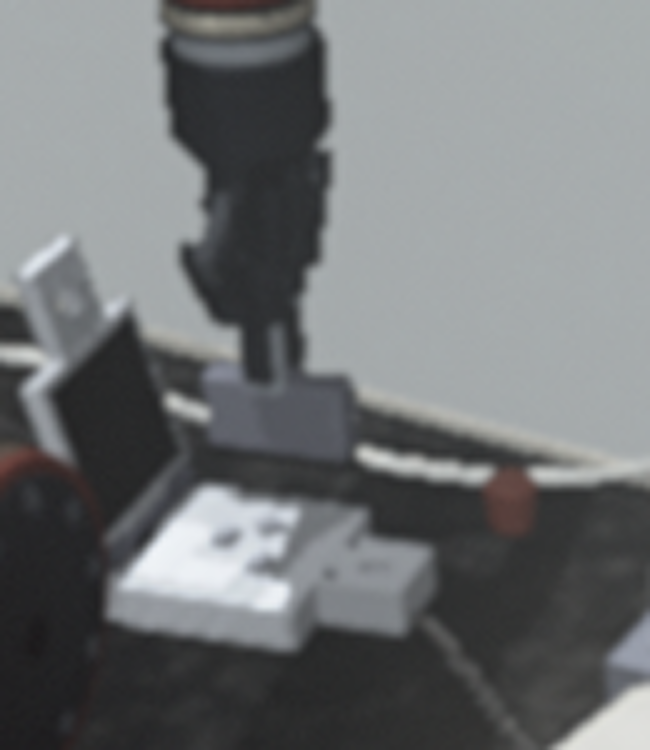

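```bash
python3 - <<'E'
from h import *
for z in (50,47,45.5,44,42.5,41):
    move_l(J(41,-4,z),speed=60);wait(.1);o=st(z)
    if o["wrist_force"][2]>4: break
shot("side","side6.png",(160,150,290,270),5)
E
```

```text
50 10.93 [482.8 184.4  49.9] [180.    0.   14.2] F [ 0.2 -0.1 -1.5] M [-0.08  0.01  0.01] w 17.2
47 11.28 [482.8 184.4  47.1] [180.   -0.   14.2] F [-0.2  1.4 -0.7] M [-0.02 -0.05 -0.02] w 16.9
45.5 11.62 [482.7 184.4  45.5] [-180.     0.    14.2] F [ 0.2 -0.7  0.1] M [ 0.   -0.02 -0.01] w 16.7
44 11.97 [483.2 184.5  44.7] [-180.    -0.    14.2] F [-2.   0.4  5.2] M [-0.07  0.34  0.04] w 17.1
```

View pics/side6.png

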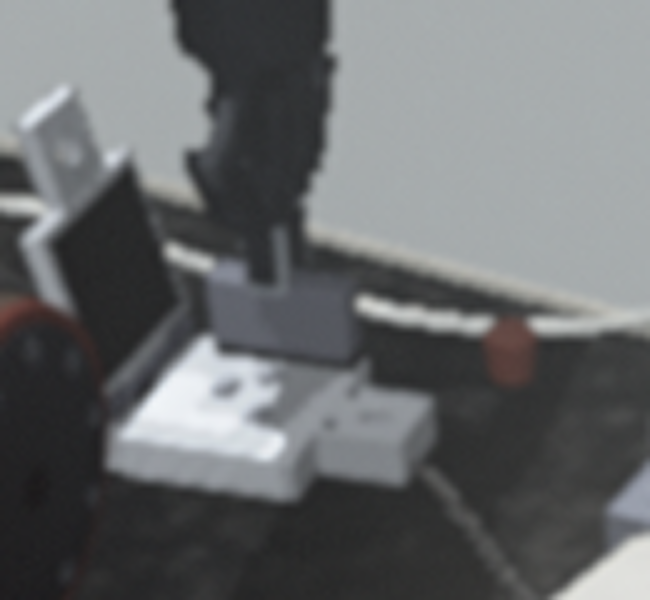

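```bash
python3 - <<'E'
from h import *
move_l(J(-20,-4,44.2),speed=90);st("mid")
shot("side","side7.png",(160,150,290,270),5)
move_l(J(-76,-4,44.8),speed=110);wait(.1);st("end")
shot("side","side8.png",(160,150,290,270),5)
E
```

```text
mid 12.85 [423.8 169.5  44.7] [-180.     0.    14.2] F [-0.7  0.9  6.7] M [ 0.05 -0.01  0.01] w 16.6
end 13.66 [370.  155.8  44.9] [180.   -0.   14.2] F [ 1.4  0.3 -0.7] M [-0.02  0.02  0.08] w 17.1
```

View pics/side7.png

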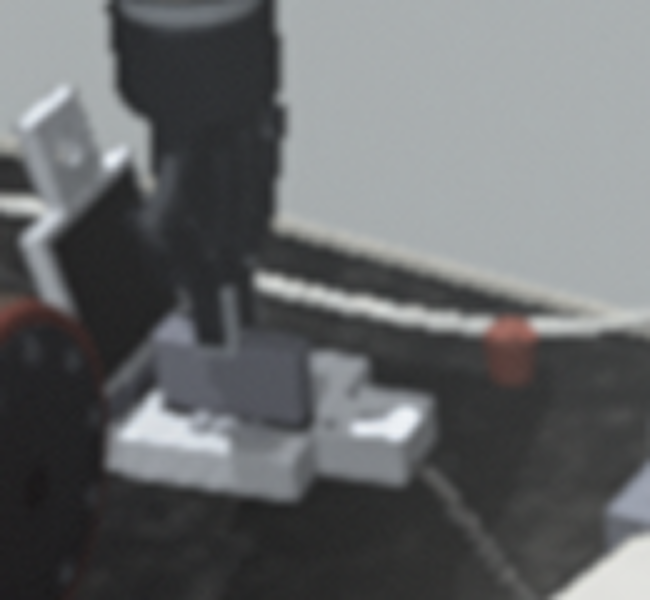

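View pics/side8.png

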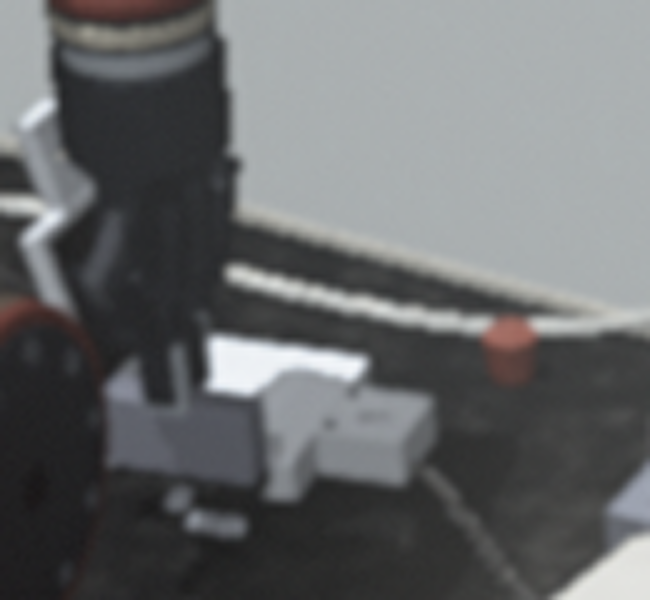

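```bash
python3 - <<'E'
from h import *
move_l(J(-76,-4,215),speed=300)
goto([492.5,-239,215],[180,0,-4.5])
shot("side","side9.png",(160,150,290,270),5)
shot("top","top9.png",(130,210,250,290),6)
move_l([492.5,-239,50],speed=250);
for z in (25,21.5,20.5,19.5,18.5):
    move_l([492.5,-239,z],speed=80);wait(.1);o=st(z)
    if o["wrist_force"][2]>2: break
E
```

```text
25 17.42 [ 492.6 -239.1   25.1] [180.   -0.   -4.5] F [-1.1  0.2 -1. ] M [ 0.04 -0.07  0.03] w 16.5
21.5 17.77 [ 492.5 -239.    21.6] [180.   -0.   -4.5] F [-0.2 -0.2 -0.6] M [ 0.04  0.02 -0.02] w 16.8
20.5 18.12 [ 492.8 -239.2   20.8] [180.   -0.   -4.5] F [0.1 0.2 1.1] M [-0.03 -0.06 -0.07] w 16.4
19.5 18.47 [ 493.  -239.3   20.7] [180.   -0.   -4.5] F [-2.1  0.8  6. ] M [ 0.22  0.21 -0.02] w 16.5
```

View pics/side9.png

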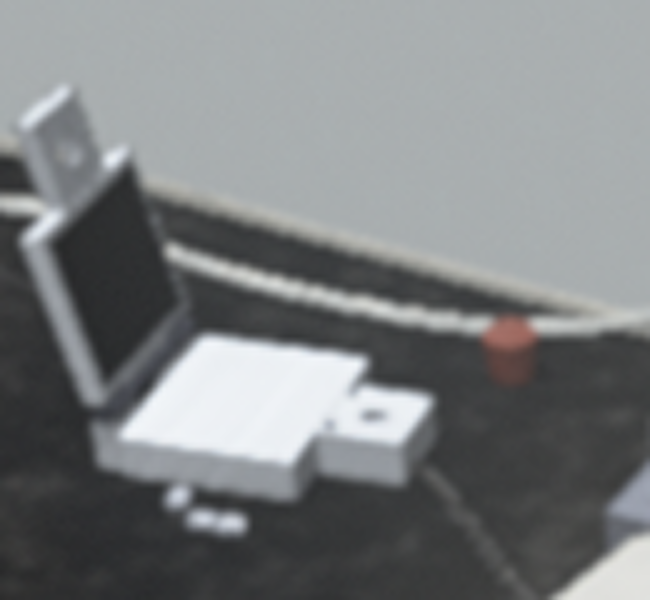

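View pics/top9.png

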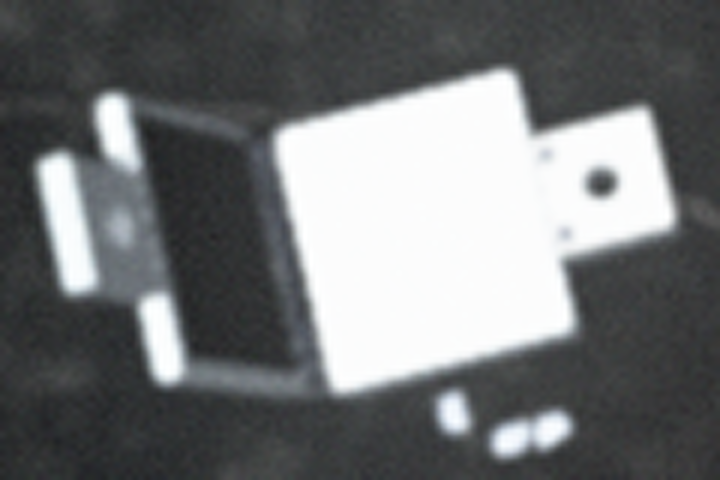

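```bash
python3 - <<'E'
from h import *
grip(50);move_l([492.5,-239,110],speed=200)
shot("side","side10.png",(330,180,460,320),4)
move_l([492.5,-239,260],speed=300)
goto(J(0,140,260),[180,0,14.2]);grip(0,40)
move_l(J(0,140,125),speed=200);wait(.1);st("behind")
shot("side","side11.png",(120,100,290,270),4)
E
```

```text
behind 23.66 [409.2 314.8 127. ] [-179.9   -0.2   14.2] F [ 0.2  0.5 -0. ] M [-0.03 -0.02 -0.04] w -0.2
```

View pics/side10.png

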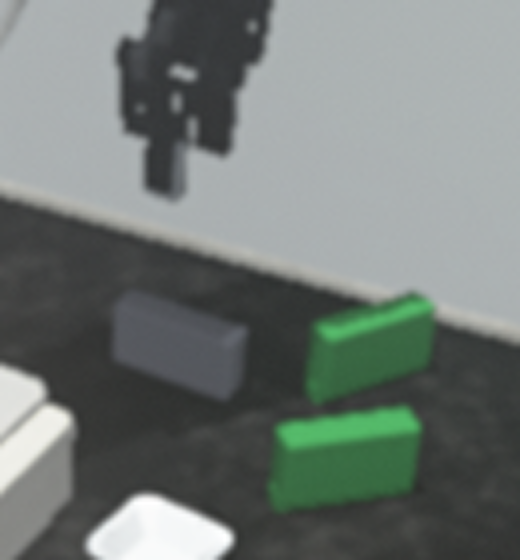

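View pics/side11.png

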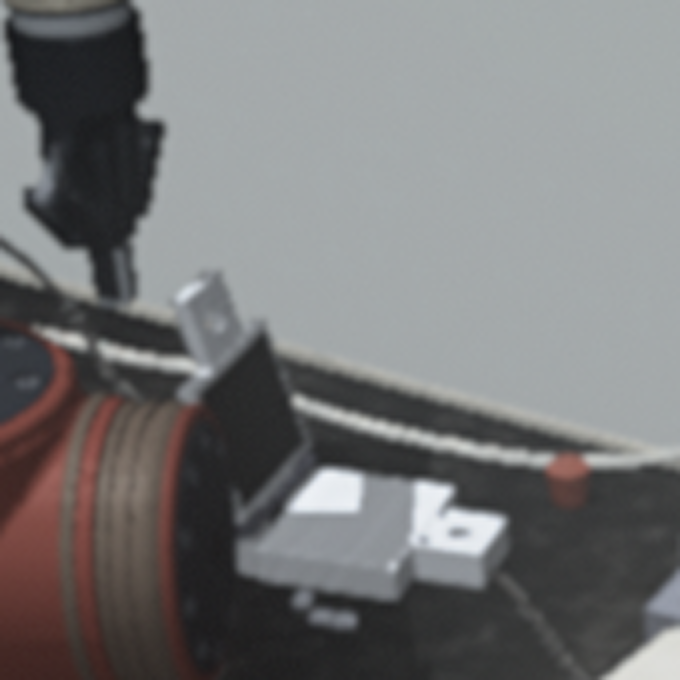

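Scraper standing upright at crop (180,345), released. The fingers are behind the lid, so I'll push it over now.

```bash
python3 - <<'E'
from h import *
for y in (95,60,30,5):
    move_l(J(0,y,125),speed=120);o=st(y)
    if np.linalg.norm(o["wrist_force"])>25: break
shot("side","side12.png",(120,100,290,270),4)
E
```

```text
95 24.23 [419.  270.3 125.4] [-180.    -0.    14.1] F [0.4 0.1 0.1] M [-0.01 -0.03 -0.01] w 0.2
60 24.68 [427.2 236.6 124.9] [-180.     0.    14.2] F [ 0.7  1.1 -0.7] M [-0.07  0.01 -0.02] w -0.2
30 25.07 [434.6 207.6 125. ] [-180.     0.    14.2] F [ 0.1 -0.3 -0.9] M [ 0.02 -0.04 -0.  ] w -0.3
5 25.43 [440.8 183.3 125.1] [-180.    -0.    14.1] F [-0.2  1.2 -0.2] M [-0.01 -0.01 -0.01] w 0.2
```

View pics/side12.png

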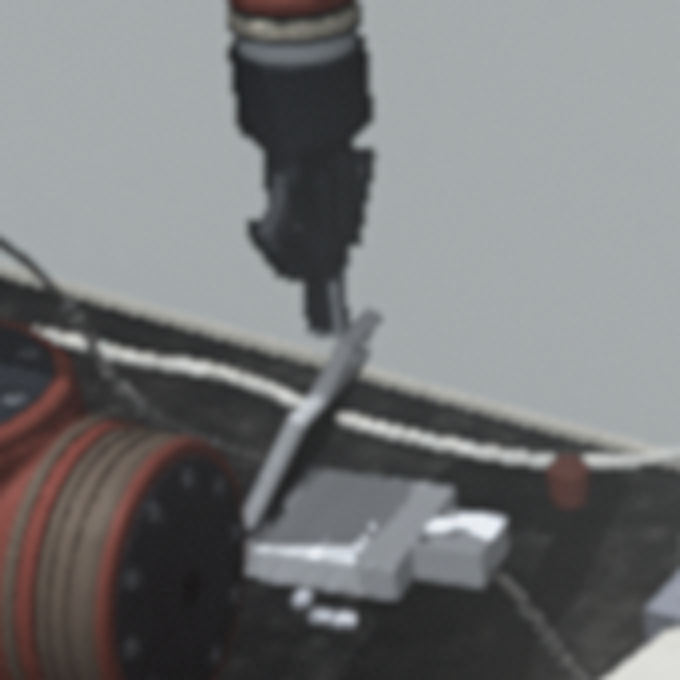

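```bash
python3 - <<'E'
from h import *
for y in (-20,-38): move_l(J(0,y,125),speed=100);st(y)
wait(.3)
shot("side","side13.png",(120,100,290,270),4)
E
```

```text
-20 25.88 [446.9 158.9 125. ] [-180.     0.    14.1] F [ 0.5 -0.   0.1] M [ 0.04  0.01 -0.03] w 0.3
-38 26.22 [451.3 141.5 125. ] [-180.     0.    14.1] F [ 0.1  0.4 -0.3] M [-0.03  0.02  0.  ] w 0.1
```

View pics/side13.png

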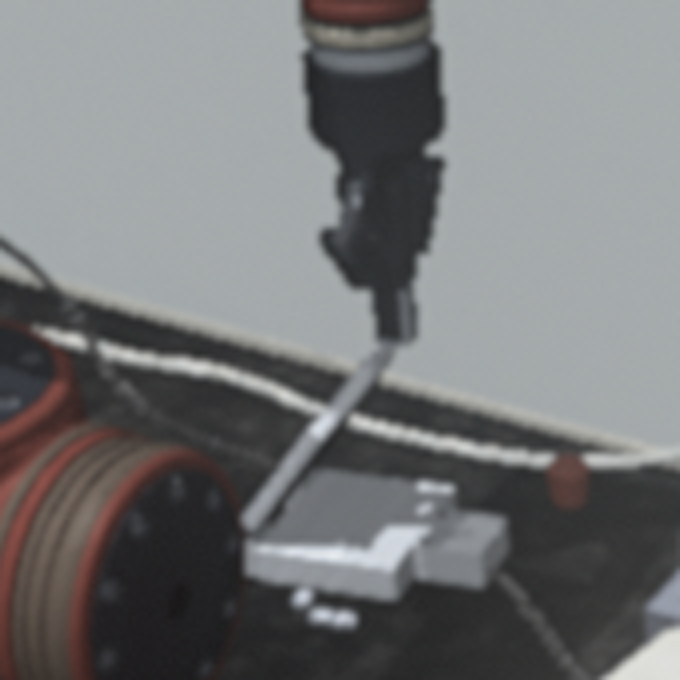

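```bash
python3 - <<'E'
from h import *
for y,z in ((-36,112),(-44,98),(-50,82),(-55,66),(-57,54),(-57,48)):
    move_l(J(0,y,z),speed=80);o=st((y,z))
    if o["wrist_force"][2]>20:break
wait(.2)
shot("side","side14.png",(120,100,290,270),4)
E
```

```text
(-36, 112) 26.88 [457.5 138.  117.8] [179.1  -0.5  14.4] F [  1.  -17.5  20.1] M [-2.86 -0.08  0.01] w 0.2
```

View pics/side14.png

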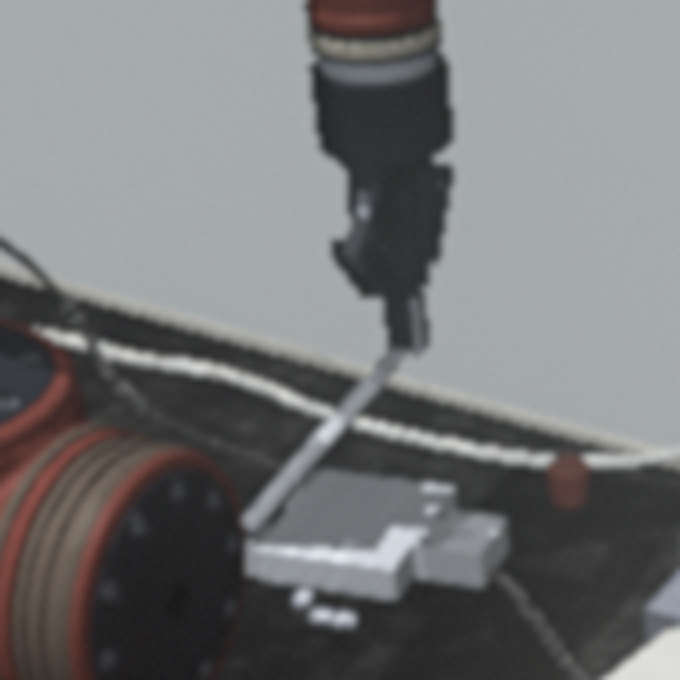

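```bash
python3 - <<'E'
from h import *
move_l(J(0,-36,135),speed=100);move_l(J(0,0,132),speed=100)
for y,z in ((0,112),(-12,105),(-22,95),(-32,83),(-40,70),(-45,58),(-47,50)):
    move_l(J(0,y,z),speed=80);o=st((y,z))
    if np.linalg.norm(o["wrist_force"])>20:break
wait(.2)
shot("side","side15.png",(120,100,290,270),4)
E
```

```text
(0, 112) 28.43 [441.4 177.7 111.2] [1.80e+02 1.00e-01 1.42e+01] F [0.4 0.2 0.7] M [-0.01  0.01 -0.01] w -0.1
(-12, 105) 28.75 [444.9 166.  104.8] [-180.     0.    14.1] F [-1.   0.4 -0.4] M [ 0.03  0.01 -0.  ] w 0.1
(-22, 95) 29.07 [446.9 156.4  94.3] [-1.80e+02  1.00e-01  1.42e+01] F [-0.2  0.1  0.5] M [ 0.01 -0.01  0.02] w 0.0
(-32, 83) 29.42 [449.2 146.7  82.2] [-1.80e+02  1.00e-01  1.42e+01] F [0.9 0.6 0.3] M [0.02 0.02 0.02] w 0.1
(-40, 70) 29.76 [451.1 139.1  69.2] [-1.80e+02  1.00e-01  1.42e+01] F [-0.8 -0.2  0.2] M [0.03 0.02 0.02] w 0.2
(-45, 58) 30.07 [452.4 134.4  57.4] [-1.80e+02  1.00e-01  1.42e+01] F [ 0.8 -0.8 -0. ] M [-0.01 -0.03  0.01] w 0.1
(-47, 50) 30.32 [453.  132.6  49.6] [-1.80e+02  1.00e-01  1.42e+01] F [ 0.1  0.3 -0. ] M [-0.05 -0.02  0.01] w 0.2
```

View pics/side15.png

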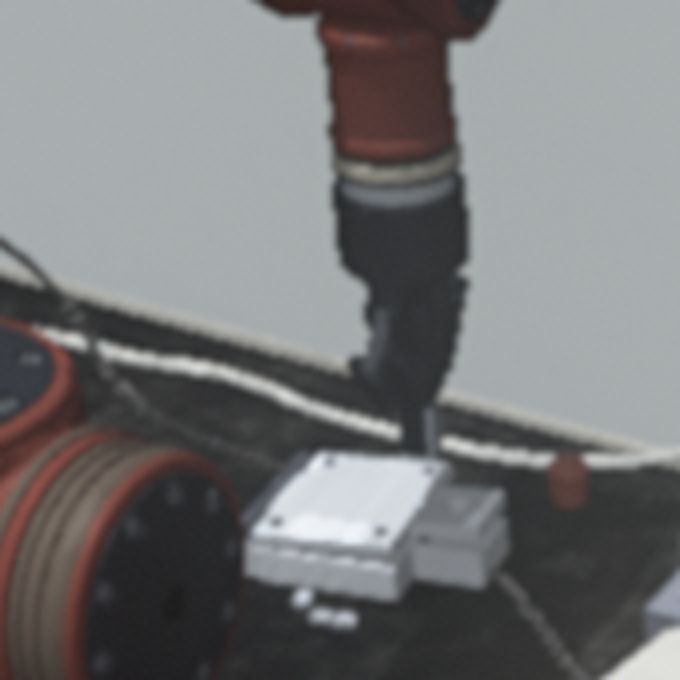

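```bash
python3 - <<'E'
from h import *
for z in (46,43,41,39):
    move_l(J(0,-50,z),speed=60);wait(.1);o=st(z)
    if o["wrist_force"][2]>2.5:break
move_l(J(0,-50,150),speed=250)
goto([460,-56,150],[180,0,0]);grip(45,40);wait(.1)
i=np.mean([get_image("side").astype(float) for _ in range(2)],0)
cv2.imwrite("pics/side16.png",cv2.resize(i[170:280,160:330,::-1].astype('uint8'),None,fx=4.5,fy=4.5,interpolation=cv2.INTER_CUBIC))
i=np.mean([get_image("top").astype(float) for _ in range(2)],0)
cv2.imwrite("pics/top16.png",cv2.resize(i[210:290,130:250,::-1].astype('uint8'),None,fx=6,fy=6,interpolation=cv2.INTER_CUBIC))
move_l([460,-56,80],speed=200);wait(.2);st("above pin")
shot("side","side17.png",(250,150,350,280),6)
E
```

```text
46 30.92 [454.2 129.7  45.9] [-180.     0.    14.2] F [0.8 0.1 0.1] M [0.01 0.04 0.  ] w 0.2
43 31.27 [454.2 129.7  42.9] [-180.     0.    14.2] F [0.  0.3 0.4] M [0.01 0.   0.01] w 0.4
41 31.62 [454.2 129.7  41. ] [180.    0.   14.2] F [ 0.7 -0.6 -0.5] M [-0.01  0.01  0.03] w 0.2
39 31.97 [454.2 129.7  38.9] [-180.     0.    14.2] F [0.5 0.4 0.9] M [ 0.02 -0.05 -0.07] w -0.1
above pin 34.83 [461.7 -56.5  81.8] [179.9  -0.2  -0. ] F [ 0.9 -0.3 -0.9] M [ 0.05 -0.04  0.01] w 45.1
```

View pics/side16.png

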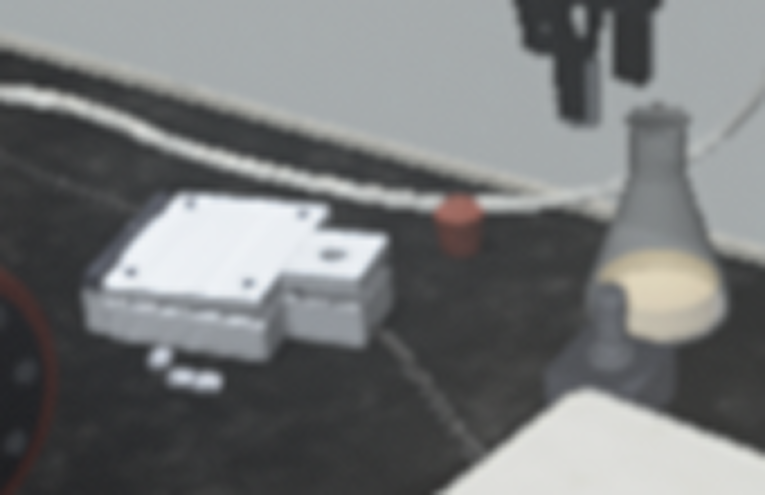

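View pics/top16.png

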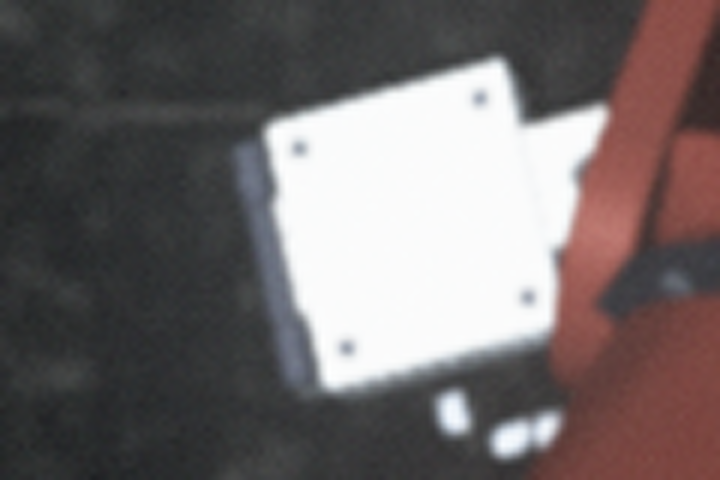

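View pics/side17.png

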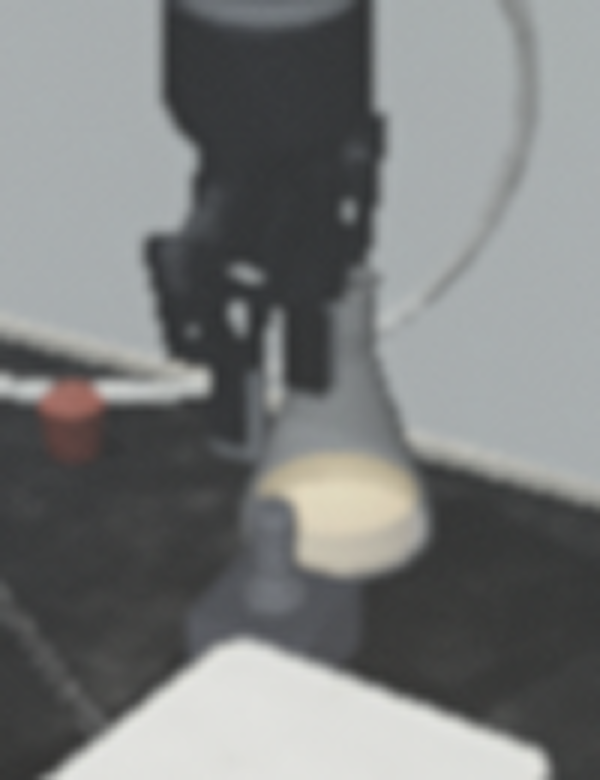

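```bash
python3 - <<'E'
from h import *
move_l([460,-56,38.5],speed=100);wait(.2);st("low")
shot("side","side18.png",(250,150,350,280),6)
grip(12,60);wait(.3)
for _ in range(3): st("grip"); wait(.1)
shot("side","side19.png",(250,150,350,280),6)
E
```

```text
low 35.64 [460.9 -56.2  39.4] [ 1.8e+02 -1.0e-01  0.0e+00] F [0.5 0.3 0.4] M [0.01 0.02 0.03] w 45.1
grip 36.38 [460.2 -56.1  39. ] [180.  -0.   0.] F [-1.6  0.4  5.5] M [-0.05  0.37  0.05] w 14.5
grip 36.48 [460.1 -56.1  38.9] [180.  -0.   0.] F [-1.7 -0.1  5.1] M [-0.01  0.3   0.01] w 14.5
grip 36.58 [460.2 -56.1  39. ] [180.  -0.   0.] F [-1.8  0.   5.4] M [-0.01  0.36 -0.01] w 14.5
```

View pics/side19.png

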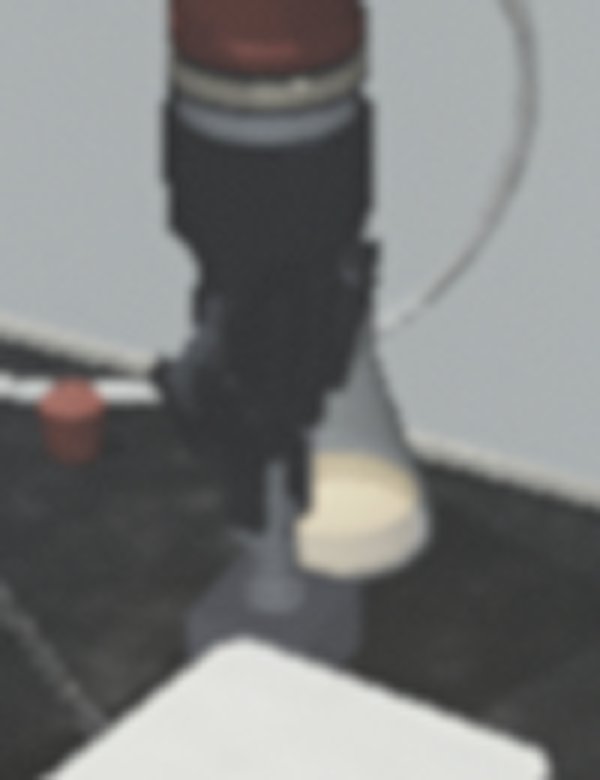

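```bash
python3 - <<'E'
from h import *
for X in ([460,-56,35],[460,-56,71],[451,-56,40],[440,-56,40],[440,-45,40],[440,-67,40],[440,-56,50],[472,-67,40]):
    p=px("side",X)[0];print(X,((p-[250,150])*6).round())
E
```

```text
[460, -56, 35] [270. 586.]
[460, -56, 71] [269. 506.]
[451, -56, 40] [258. 586.]
[440, -56, 40] [243. 600.]
[440, -45, 40] [218. 592.]
[440, -67, 40] [268. 608.]
[440, -56, 50] [243. 578.]
[472, -67, 40] [310. 568.]
```

View pics/side18.png

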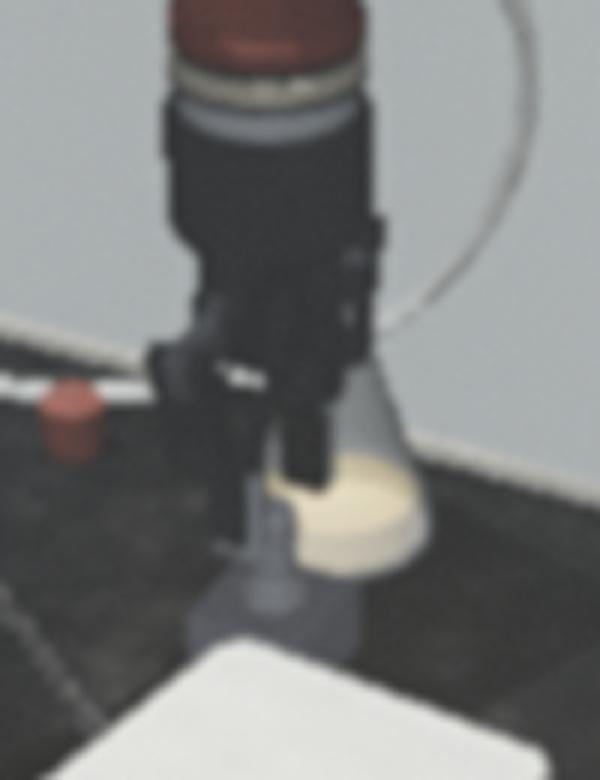

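```bash
python3 - <<'E'
from h import *
def q(X,o,s): p=px("side",X)[0];print(X,((p-o)*s).round())
o=np.array([120,100])
for z in(49.6,60,70):q([453,132.6,z],o,4)
for z in(125,135,145):q([451.3,141.5,z],o,4)
o=np.array([330,150])
print("scr lift 40: side3"); 
for z in(39.5,45,50,66):q([482,-239,z],o,4)
q([482,-239,19.5],o,4)
E
```

```text
[453, 132.6, 49.6] [423. 492.]
[453, 132.6, 60] [422. 477.]
[453, 132.6, 70] [421. 463.]
[451.3, 141.5, 125] [399. 378.]
[451.3, 141.5, 135] [398. 363.]
[451.3, 141.5, 145] [396. 348.]
scr lift 40: side3
[482, -239, 39.5] [168. 454.]
[482, -239, 45] [169. 446.]
[482, -239, 50] [169. 438.]
[482, -239, 66] [171. 414.]
[482, -239, 19.5] [166. 484.]
```

```bash
python3 - <<'E'
from h import *
grip(36,40)
for z in (33,28,24,21):
    move_l([460,-56,z],speed=60);wait(.05);o=st(z)
    if o["wrist_force"][2]>2:break
shot("side","side20.png",(250,150,350,280),6)
E
```

```text
33 37.38 [459.6 -55.9  32.5] [-1.8e+02  1.0e-01 -0.0e+00] F [-0.7  0.2  0.2] M [-0.01  0.   -0.  ] w 36.0
28 37.67 [459.8 -55.9  27.7] [-180.    0.    0.] F [0.2 0.5 0.2] M [-0.05 -0.02 -0.05] w 35.7
24 37.98 [459.8 -56.   23.8] [-180.    0.   -0.] F [-0.5 -0.8 -0.4] M [-0.   -0.06 -0.01] w 36.0
21 38.27 [459.9 -56.   20.9] [-180.    0.   -0.] F [ 0.1 -0.6 -0.4] M [ 0.    0.01 -0.01] w 36.0
```

View pics/side20.png

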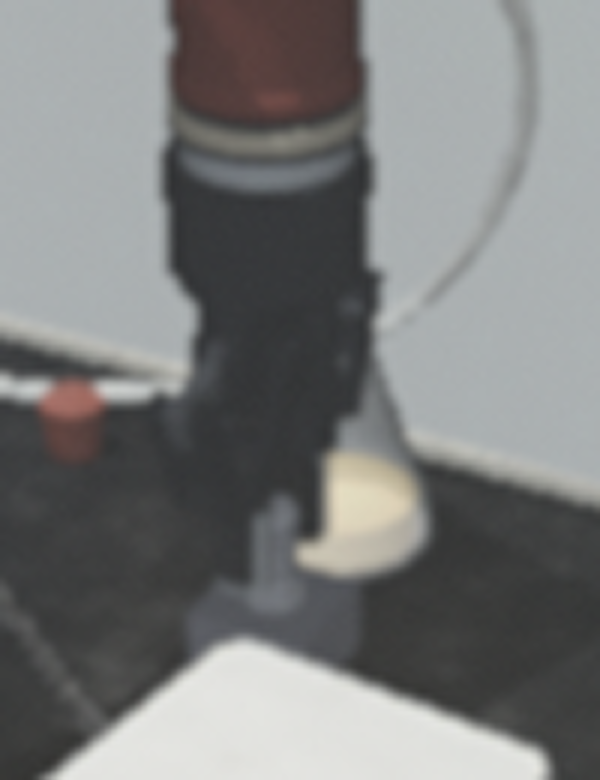

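```bash
python3 - <<'E'
from h import *
grip(10,80);wait(.3)
F=np.mean([get_obs()["wrist_force"] for _ in range(5)],0);M=np.mean([get_obs()["moment"] for _ in range(5)],0)
st("grip");print(F.round(1),M.round(2))
move_l([460,-56,23],speed=40);wait(.2);st("up2")
move_l([460,-56,40],speed=60);wait(.2);st("up20")
move_l([460,-56,100],speed=150);wait(.3);st("up")
shot("side","side21.png",(250,110,350,280),4)
E
```

```text
grip 38.94 [460.3 -56.1  21.3] [180.  -0.  -0.] F [-0.7  0.1  3.1] M [ 0.05  0.03 -0.01] w 15.5
[-0.7  0.1  3.1] [ 0.05  0.03 -0.01]
up2 39.39 [459.7 -55.9  22.7] [-180.    0.    0.] F [-0.9 -0.1 -0.8] M [-0.05  0.01  0.  ] w 15.8
up20 40.02 [460.  -56.   39.9] [-180.   -0.    0.] F [0.1 0.7 0.1] M [-0.03  0.01  0.06] w 16.0
up 40.88 [459.1 -55.8  98.9] [-1.8e+02  1.0e-01 -0.0e+00] F [-0.4  0.8 -0.8] M [-0.02 -0.03 -0.02] w 15.3
```

View pics/side21.png

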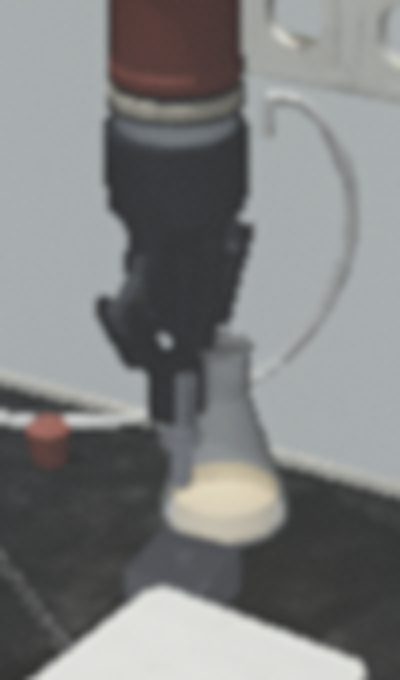

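```bash
python3 - <<'E'
from h import *
goto([459.4,114.5,100],[180,0,0]);move_l([459.4,114.5,72],speed=150);wait(.3);st()
i=np.mean([get_image("side").astype(float) for _ in range(3)],0)
cv2.imwrite("pics/side22.png",cv2.resize(i[180:255,190:270,::-1].astype('uint8'),None,fx=8,fy=8,interpolation=cv2.INTER_CUBIC))
i=np.mean([get_image("top").astype(float) for _ in range(1)],0)
cv2.imwrite("pics/top22.png",cv2.resize(i[210:290,130:250,::-1].astype('uint8'),None,fx=6,fy=6,interpolation=cv2.INTER_CUBIC))
for X in([459.4,114.5,52],[459.4,114.5,57],[459.4,114.5,42],[461.5,115,42]): print(X,((px("side",X)[0]-[190,180])*8).round())
E
```

```text
42.27 [460.2 114.4  72.9] [-1.8e+02 -1.0e-01 -0.0e+00] F [ 0.  -0.2 -0.8] M [ 0.04 -0.01 -0.02] w 15.6
[459.4, 114.5, 52] [347. 343.]
[459.4, 114.5, 57] [346. 329.]
[459.4, 114.5, 42] [350. 372.]
[461.5, 115, 42] [352. 368.]
```

View pics/side22.png

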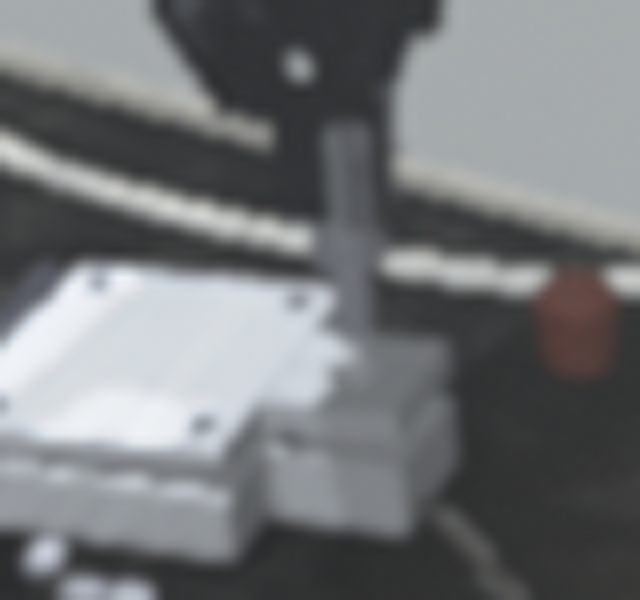

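View pics/top22.png

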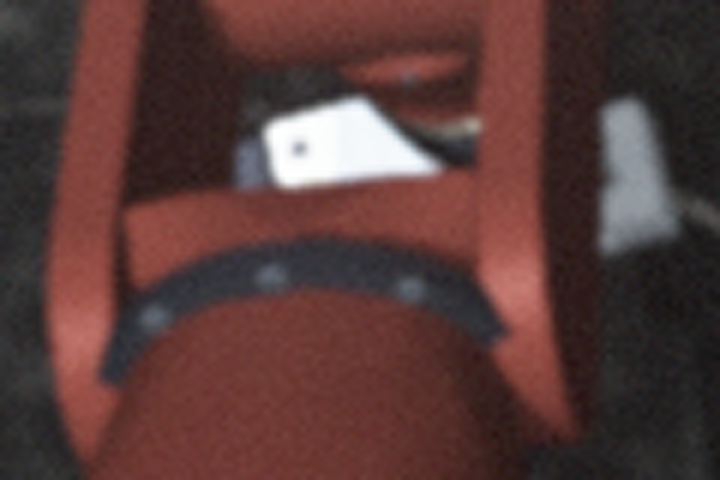

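```bash
python3 - <<'E'
from h import *
g=cv2.imread("pics/side16.png",0).astype(float)
r=g[240:272,312:356];bg=np.percentile(r,70);w=np.clip(bg-25-r,0,None);ys,xs=np.mgrid[240:272,312:356]
u=((xs*w).sum()/w.sum()+.5)/4.5-.5+160;v=((ys*w).sum()/w.sum()+.5)/4.5-.5+170;print("hole px",u,v,onz("side",(u,v),42).round(1))
cv2.imwrite("pics/hole16.png",cv2.resize(cv2.imread("pics/side16.png")[225:290,280:400],None,fx=5,fy=5))
g=cv2.imread("pics/side22.png",0).astype(float)
for y in (270,285,300,315,325): print(y,g[y-3:y+4,320:400:4].mean(0).round().astype(int).tolist())
E
```

```text
hole px 233.3383881430973 226.18574946137272 [460.1 116.1  42. ]
270 [85, 91, 96, 101, 105, 109, 112, 113, 113, 110, 106, 101, 94, 93, 98, 111, 127, 146, 158, 167]
285 [149, 142, 136, 128, 121, 116, 114, 113, 112, 109, 105, 97, 88, 78, 69, 64, 63, 65, 69, 74]
300 [204, 196, 184, 164, 144, 126, 117, 112, 111, 109, 106, 100, 93, 83, 74, 65, 60, 58, 57, 58]
315 [186, 168, 150, 131, 118, 111, 110, 111, 111, 110, 106, 100, 93, 84, 75, 68, 63, 61, 61, 62]
325 [171, 154, 140, 127, 119, 114, 112, 112, 112, 110, 107, 102, 95, 87, 81, 74, 70, 68, 68, 68]
```

View pics/hole16.png

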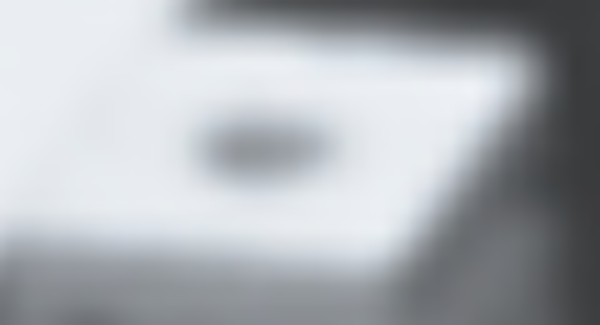

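```bash
python3 - <<'E'
from h import *
move_l([459,115.4,68],speed=60);wait(.3);st("pre")
for z in (64,61,59,57,54,51,48):
    move_l([459,115.4,z],speed=40);wait(.08);o=st(z)
    if o["wrist_force"][2]>5:break
E
```

```text
pre 43.02 [459.1 115.4  68. ] [-180.   -0.    0.] F [ 0.5  0.1 -0.6] M [-0.    0.03 -0.01] w 15.4
64 43.36 [458.9 115.4  63.8] [180.   0.   0.] F [-0.5  0.3 -0.9] M [ 0.02 -0.07 -0.02] w 15.7
61 43.69 [458.9 115.4  60.9] [180.   0.  -0.] F [-0.1 -1.1  0. ] M [-0.01 -0.02 -0.01] w 15.2
59 44.02 [459.  115.4  59. ] [-180.    0.   -0.] F [-0.4 -0.9  0. ] M [ 0.01 -0.04  0.05] w 15.5
57 44.36 [459.  115.4  56.9] [-180.    0.   -0.] F [-0.7 -0.5 -0.8] M [0.05 0.01 0.04] w 15.3
54 44.69 [458.9 115.4  53.9] [180.   0.   0.] F [ 0.   0.6 -0.4] M [-0.02 -0.   -0.02] w 15.7
51 45.02 [458.9 115.4  50.9] [180.   0.   0.] F [ 0.3  0.1 -1. ] M [ 0.06 -0.    0.01] w 15.7
48 45.36 [458.9 115.4  47.9] [180.   0.  -0.] F [ 0.7  0.3 -0.5] M [-0.05  0.04 -0.02] w 15.7
```

```bash
python3 - <<'E'
from h import *
for z in (45,43,41,39,37,35,33):
    move_l([459,115.4,z],speed=40);wait(.08);o=st(z)
    if o["wrist_force"][2]>6 or np.hypot(*o["wrist_force"][:2])>6:break
shot("side","side23.png",(190,180,270,255),8)
E
```

```text
45 45.69 [458.9 115.4  44.9] [180.   0.   0.] F [ 0.2 -0.3  0.2] M [ 0.03 -0.03 -0.03] w 15.8
43 46.02 [459.  115.4  43. ] [-180.    0.   -0.] F [-0.8 -0.4  0.2] M [-0.   -0.02  0.01] w 15.3
41 46.36 [458.9 115.4  41. ] [180.   0.   0.] F [ 0.2 -0.1 -0.4] M [ 0.02 -0.01 -0.02] w 15.7
39 46.69 [458.9 115.4  38.9] [180.   0.   0.] F [-0.1 -0.3 -1.2] M [-0.08 -0.01  0.  ] w 15.5
37 47.02 [459.  115.4  36.9] [-180.    0.   -0.] F [ 0.4  0.7 -0.9] M [ 0.05  0.02 -0.05] w 15.6
35 47.36 [459.  115.4  34.9] [-180.    0.    0.] F [ 0.3 -0.5 -0.5] M [-0.01  0.04 -0.  ] w 15.4
33 47.69 [459.4 115.4  33.2] [180.  -0.  -0.] F [0.1 0.  1.3] M [-0.06 -0.07  0.03] w 15.6
```

View pics/side23.png

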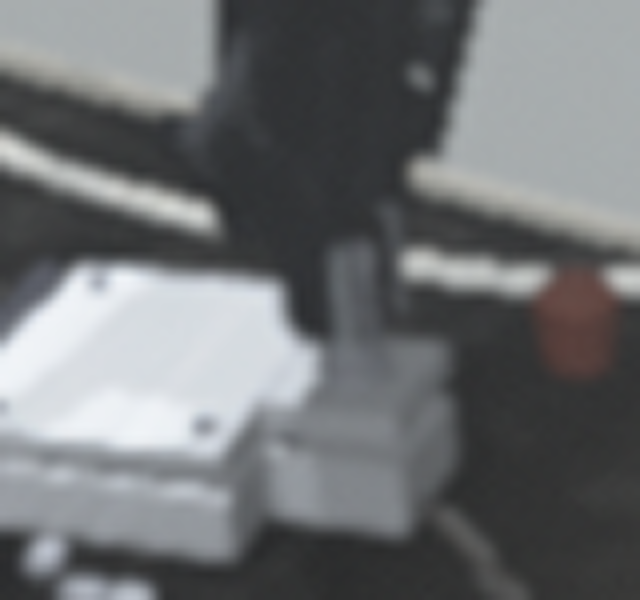

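```bash
python3 - <<'E'
from h import *
for z in (31,29,27,25.5,24,22.5,21,19.5,18):
    move_l([459,115.4,z],speed=40);wait(.15);o=st(z)
    if o["wrist_force"][2]>18:break
E
```

```text
31 48.14 [459.3 115.3  31.2] [180.  -0.   0.] F [-0.1 -1.8  1.1] M [-0.23 -0.11  0.03] w 15.7
29 48.54 [459.4 115.3  29.2] [180.  -0.   0.] F [ 0.4 -2.   3.4] M [-0.4  -0.16  0.06] w 15.2
27 48.94 [459.5 115.2  27.3] [ 1.8e+02 -1.0e-01  0.0e+00] F [ 1.7 -2.6  5.4] M [-0.5  -0.14 -0.02] w 15.7
25.5 49.34 [459.7 115.2  26.1] [ 1.8e+02 -1.0e-01  0.0e+00] F [ 0.4 -3.2  6.3] M [-0.59 -0.12  0.06] w 15.6
24 49.74 [459.9 115.1  24.8] [ 1.8e+02 -1.0e-01  0.0e+00] F [ 0.7 -3.6  7.1] M [-0.52 -0.01 -0.04] w 15.6
22.5 50.14 [460.1 115.1  23.6] [ 1.8e+02 -1.0e-01  0.0e+00] F [-0.1 -2.4  9.7] M [-0.61 -0.03  0.01] w 15.7
21 50.54 [460.1 115.1  22.4] [ 1.8e+02 -1.0e-01  0.0e+00] F [-0.6 -4.3 11.9] M [-0.58  0.2  -0.  ] w 15.5
19.5 50.94 [460.2 115.1  21.3] [ 1.8e+02 -1.0e-01  0.0e+00] F [-1.6 -4.6 14. ] M [-0.59  0.36  0.05] w 15.6
18 51.34 [460.3 115.   20.2] [ 1.8e+02 -1.0e-01  0.0e+00] F [-2.7 -4.5 17.7] M [-0.66  0.56  0.  ] w 15.7
```

```bash
python3 - <<'E'
from h import *
wait(.3);st()
i=np.mean([get_image("side").astype(float) for _ in range(2)],0)
cv2.imwrite("pics/side24.png",cv2.resize(i[180:255,180:270,::-1].astype('uint8'),None,fx=8,fy=8,interpolation=cv2.INTER_CUBIC))
E
```

```text
51.64 [460.3 115.1  20.2] [ 1.8e+02 -1.0e-01  0.0e+00] F [-3.6 -4.4 18. ] M [-0.64  0.6  -0.02] w 15.3
```

View pics/side24.png

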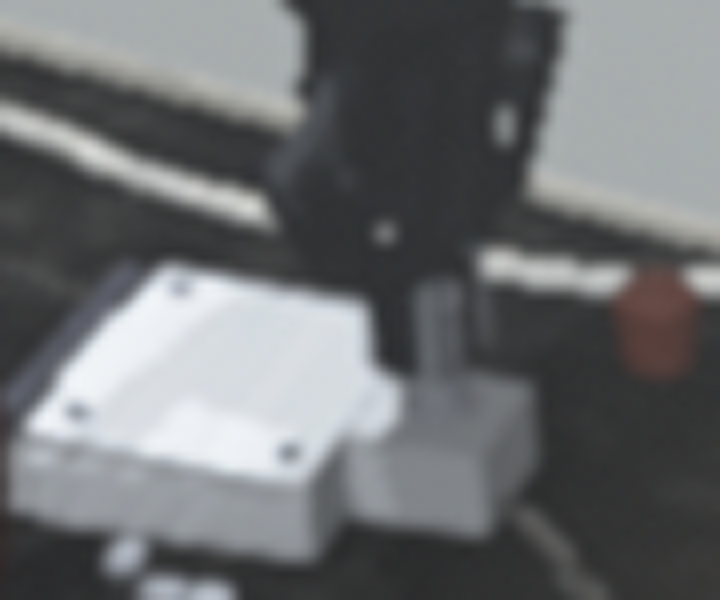

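```bash
python3 - <<'E'
from h import *
wait(1.0);st()
shot("side","side25.png",(160,150,480,350),2.4);st()
E
```

```text
52.74 [460.3 115.1  20.3] [ 1.8e+02 -1.0e-01  0.0e+00] F [-4.3 -3.6 16.6] M [-0.67  0.57  0.  ] w 15.5
 52.79 [460.3 115.1  20.3] [ 1.8e+02 -1.0e-01  0.0e+00] F [-3.4 -4.4 17.2] M [-0.69  0.57 -0.04] w 15.7
```

View pics/side25.png

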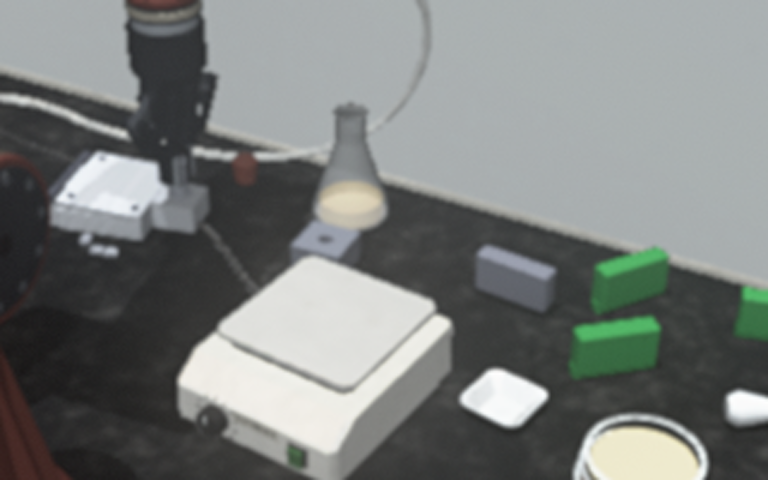

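```bash
python3 -c "
from h import *
sign_off();st()"
```

```text
the job is handed in; nothing more can be done
the job is handed in; nothing more can be done
```

The job is done and handed in at about 53 s of the 72 s allowed; no verdict was reported. I swept all three chips off the jig's -x edge with the scraper and stood the scraper back where it came from. I then pushed the lid down onto the plate, moved the pin into the ear holes and pressed until the lid was shut. The arm is still holding the pin.

**Last checks:**
- **Lid and pin:** the push on the pin was steady at about 17 N. The gap between lid and plate, visible before pressing, had closed in the side picture.
- **Rest of the scene:** the three chips lie on the bench, the scraper stands upright and released, and the flask, stopper and weigh boat are where they were.

**What disagreed or went less well:**
- **Fingertip height:** the side camera showed the fingertips about 20 mm higher than the reported TCP height. I gripped the pin a second time, lower down, because of it. My probe of the lid height before that probably touched nothing, so only the pictures showed the lid resting on the plate.
- **Lid swing:** the first push down on the lid caught on its tip edge with about 27 N. I moved off and pushed on its outer face instead.
- **Final press:** the hand went about 6 mm lower than I predicted, probably because the fingers slid on the knob. There was also about 5 N of sideways force.
- **Cameras:** the two disagreed by 2 to 5 mm in absolute position, so I placed the pin by the measured offset from its stand to the hole, corrected by about 1 mm from the side picture.

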